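# Unlock a workshop tray and stack it, locked, on the lower tray

## Task

Pinch the two opposed side buttons on the grip of the plywood tray that is locked on the screwed-down dock, and lift the tray off. Stack it squarely on the lower tray that stands on the bench, inside its four steel corner angles, keeping the buttons pinched until it sits fully down all round, then let go so that the buttons spring out and its catches lock it on. Leave the lower tray about where it stands, and do not disturb the glue bottle, batten and mallet.

Things in the scene. Friction and masses are not known exactly. Their poses are not given: they have to be found in the camera images.
- tray_grip (a point): Upper tray: open plywood tray 170 (x) x 120 (y) x 42 mm, about 0.35 to 0.6 kg; a grey grip housing 64 x 36 mm, top 88 mm above the underside, stands in its middle with a black button on each y face. This point: midway between the buttons, 68 mm above the underside. x along the tray, y from right to left button, z up. Half a turn makes no difference.
- button_left (a joint): Button on the tray's +y face, 36 (x) x 28 (z) mm, 54 to 82 mm above the underside, clear of the walls. 0 m = out (locked), 0.009 = fully in; from 0.006 on its catch passes the rails. Spring 1.6 N at first, 5.2 N fully in. 58 mm over both buttons out, 40 mm in: pinch both along the tray's y from above, with 20 to 30 N, and carry the tray by them.
- button_right (a joint): The same button on the tray's -y face.
- tray_base (a point): Centre of the upper tray's underside, axes as tray_grip. Each button moves a steel catch that reaches 16 mm below here and, button out, 26 mm from the middle in y: its toe hooks 6 mm under a rail; button in, it clears the rail by 3 mm. The tray has steel corner angles on its upper part, up to 60 mm above here.
- dock_seat (a point): Dock: low plywood box fixed to the bench on a brown foot board 215 x 165 mm, rim 40 mm above the bench, with the same corner angles and rails as the lower tray. The upper tray starts locked on it, almost unturned to it. This point: centre of its rim plane; x along its 170 mm length, z up.
- lower_seat (a point): Centre of the rim plane of the lower tray, 62 mm above the bench: the stacked tray's underside comes to lie here, tray_grip 68 mm above. x along its length, y across, z up; the upper tray fits either way round, x along x. Two wooden rails along x, flush with the rim, leave a 40 mm gap for the catches.
- lower: Lower tray: loose plywood tray 170 (x) x 120 (y) x 62 mm, about 1.1 to 1.6 kg, wood offcuts inside; origin at the centre of its underside. Its four steel corner angles stand 18 mm above the rim with 2 mm of play all round the upper tray; their top 8 mm flares outwards by about 5 mm as a lead-in.
- glue: Bystander: white glue bottle, 54 mm across, 130 mm tall, standing; origin at the centre of its underside.
- batten: Bystander: loose pine batten 190 (x) x 42 x 22 mm lying flat; origin at the centre of its underside.
- mallet: Bystander: wooden mallet lying flat, 245 mm long, head 60 x 120 x 55 mm centred 90 mm along its +x from the origin, handle to -x; origin on the underside.

How it is judged (in metres and radians):
On the way, in this order (a step that is already met when the one before it is completed fails the run):
1. both buttons of the upper tray are pinched in, with the tray still on the dock (value of joint each of button_left, button_right above 0.006 m and z of tray_grip in the frame of dock_seat below 0.085 m), for 0.1 s.
2. the tray is lifted clear of the dock (z of tray_grip in the frame of dock_seat above 0.105 m), for 0.1 s.
3. the tray sits fully down and square on the lower tray, with both buttons still pinched in (x of tray_grip in the frame of lower_seat between -0.006 and 0.006 m and y of tray_grip in the frame of lower_seat between -0.006 and 0.006 m and z of tray_grip in the frame of lower_seat between 0.063 and 0.072 m and angle between the x axis of tray_grip and the x axis of lower_seat, either way round below 0.06 rad and angle between the z axis of tray_grip and the z axis of lower_seat, either way round below 0.04 rad and value of joint each of button_left, button_right above 0.006 m), for 0.1 s.
At the end, for the whole second after the job is handed in: The upper tray rests released on the lower tray: centred within 6 mm in x and y, its underside within about 5 mm of the rim plane, turned by less than 0.06 rad and tilted by less than 0.04 rad to it, both buttons sprung out (below 2 mm); the lower tray stands flat on the bench (x of tray_grip in the frame of lower_seat between -0.006 and 0.006 m and y of tray_grip in the frame of lower_seat between -0.006 and 0.006 m and z of tray_grip in the frame of lower_seat between 0.063 and 0.072 m and angle between the x axis of tray_grip and the x axis of lower_seat, either way round below 0.06 rad and angle between the z axis of tray_grip and the z axis of lower_seat, either way round below 0.04 rad and value of joint each of button_left, button_right below 0.002 m and angle between lower_seat's own z axis and vertical below 0.03 rad and height (world z) of lower_seat below 0.066 m); the robot touches nothing.
It fails at once if a bystander is moved by more than 30 mm (distance of any of glue, batten, mallet from where it was at the start of the episode above 0.03 m).
It fails at once if the lower tray is shifted by more than 50 mm (distance of lower_seat from where it was at the start of the episode above 0.05 m).
It also fails if it takes over 43 s, if anything falls off the work surface, if the arm or the gripper's body presses on something with over 40 N, if the wrist force passes 120 N, or if a joint passes its speed limit or range.

## Robot

A 6-joint arm with a two-finger parallel gripper is mounted at the origin on the work surface. World frame = base frame: x ahead of the robot, y to its left, z up, the work surface at z = 0. Lengths are in m, angles in degrees, forces in N, time in s.
With the tool pointing down it reaches from about 0.275 to 0.85 m from the base axis. Payload 5.2 kg.
Tool frame: the origin (TCP) lies midway between the tips of the shut fingers; the grasp point (between the pads) lies 19 mm behind it; x points along the fingers, z is the direction in which the jaws open and shut, and the axes are right-handed (so a half turn about x gives the same grasp; the last joint's range is limited). The gripper opens to 85 mm and grips with 20 to 120 N. Pads are 22 mm wide; open, the fingers measure 114 mm over their backs; the gripper's body (76 mm by 85 mm) begins 54 mm behind the grasp point. The pads swing forward as they close: fully open they stand 13 mm farther back than shut.
Start: joints at [-86.104, 14.817, 87.949, -0, 77.235, -11.62], TCP at [0.147, -0.53, 0.231] pointing down, gripper open.
Joint ranges: [-179.93, 179.93], [-52.35, 119.4], [10.71, 147.94], [-69.91, 249.91], [12.55, 155.21], [-178.61, 178.61]. Speed limits (degrees/s): [147.25, 147.25, 180, 180, 180, 180].

## Interface

Orientations are given as a 3x3 rotation matrix whose columns are the frame's x, y, z axes.
In Python, from bench import manip gives the robot as it stands.
- The arm moves only by the tool jog_arm, never from a script. Its argument "commands" is a list of rows, each a list of 6 numbers: the shift along the tool's x, y, z in cm, then the turn, a rotation vector about the tool's x, y, z in rad. A call has 1 to 10 rows; each row is the pose to reach, as a shift and turn from the pose commanded when the call began, along the tool's axes at that moment; what a row does not reach only later rows make up. A row lasts 1/8 s, in which the tool goes at most 62.5 mm and 10.7 degrees, less where a joint would pass 70% of its speed; a pose out of reach is approached as far as the arm can. A call with a gripper value outside its range is refused whole. "gripper" is the finger opening in cm, from 0 to 8.54, set as the call begins (left out, the last holds). The fingers move at their own pace and stop on an object; "squeeze" is the grip in N (left out, the last holds). Time passes only in rows, so rows that repeat a pose let the fingers close. It gives the time, the measured TCP pose, the force and the opening at its end, in the units of the state.
- manip.get_obs(): the state, without advancing time (a new reading comes with each control period).
- manip.grab_frame(name): name is "scene" or "top"; returns a dict with "img" (480x640x3 uint8, blue, green, red), "fovy" (degrees; the focal length in pixels is half the picture's height over the tangent of half this angle, whatever the lens; pixels are square), "cx", "cy" (the principal point, pixels), "world_from_camera" (4x4, takes a point from camera to world coordinates). Camera axes: x right, y down, z forward; pixel columns grow to the right and rows downward; lengths in m; the calibration is good to about 2 mm. A picture is of the moment at which its call begins. There is no depth.
- manip.finish_job(): hands the job in, once; it reports no verdict.
The state is a dict: "time": time; "joint_positions": joint angles; "qd": joint speeds; "joint_efforts": joint torques, N m; "tcp_pos": TCP position; "eef_rot": TCP orientation; "force": force on the tool from outside, world axes, zero at the start; "torque": the same for the moment, N m; "grip_width": opening from 0.0 (shut) to 1.0 (fully open).
Only numpy, scipy, OpenCV 4.12 (cv2) and the standard library are available. Lean on these libraries where they do the work, as an engineer would, in place of code of your own. Each camera call takes 0.05 s, during which the arm holds its last target.

## Working session

There is one attempt and no reset: what is moved stays moved. The work goes in short steps, Python scripts to look and compute and a tool call to move; the robot and the scene stay as the last step left them, time stands still between calls to the robot, and variables do not carry over. Pictures are saved under pics/ and viewed, and the job is handed in when it is done.

Besides the shell and the picture viewer there is one more tool, called after "Request:" as a command line: name --pt "numbers of a row" for each row, then --argument value for the rest. jog_arm: Moves the arm, as the interface text tells. Its arguments: {"type":"object","properties":{"commands":{"type":"array"},"gripper":{"type":"number"},"squeeze":{"type":"number"}},"required":["commands"]}

```bash
mkdir -p pics; ls; python3 - <<'E'
from bench import manip
import cv2,numpy as np
np.set_printoptions(precision=4,suppress=True)
for n in ("scene","top"):
    f=manip.grab_frame(n); cv2.imwrite(f"pics/{n}0.png",f["img"]); print(n,f["fovy"],f["cx"],f["cy"]);print(f["world_from_camera"])
o=manip.get_obs()
print(o)
E
```

```text
pics
scene 49.37377421797487 318.9968934429589 244.808801949029
[[ 0.7232  0.5229 -0.4511  1.0562]
 [ 0.6904 -0.53    0.4924 -0.4838]
 [ 0.0184 -0.6676 -0.7443  0.8086]
 [ 0.      0.      0.      1.    ]]
top 51.62418453281951 328.0045192461232 237.95645131291383
[[-0.0228 -0.9975  0.067   0.5676]
 [-0.9995  0.0241  0.0189 -0.0191]
 [-0.0205 -0.0665 -0.9976  1.0589]
 [ 0.      0.      0.      1.    ]]
{'time': 0.1, 'joint_positions': array([-86.1033,  14.8557,  88.004 ,  -0.0008,  77.2335, -11.62  ]), 'qd': array([ 0.0598, -0.1143, -0.1662, -0.008 ,  0.0916, -0.0971]), 'joint_efforts': array([  0.0024, -44.6973, -29.1248,  -0.0001,   0.0062,  -0.    ]), 'tcp_pos': array([ 0.1471, -0.5295,  0.2306]), 'eef_rot': array([[-0.0001,  0.9636,  0.2675],
       [ 0.0016,  0.2675, -0.9636],
       [-1.    ,  0.0003, -0.0016]]), 'force': array([-0.1008,  0.5067,  0.0877]), 'torque': array([0.0154, 0.0235, 0.0297]), 'grip_width': 0.9979320025400663}
```

View pics/scene0.png

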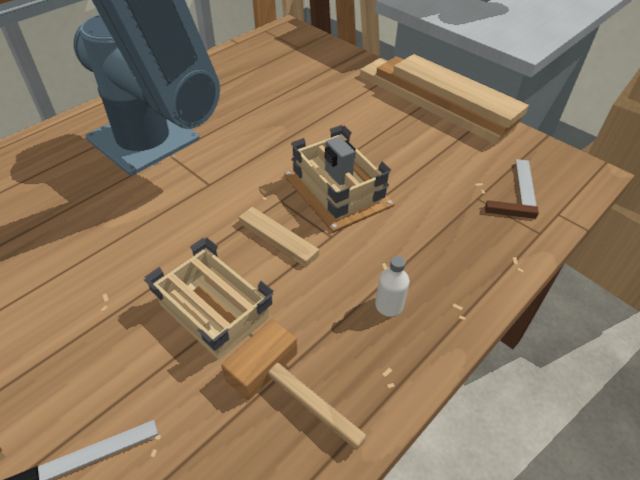

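View pics/top0.png

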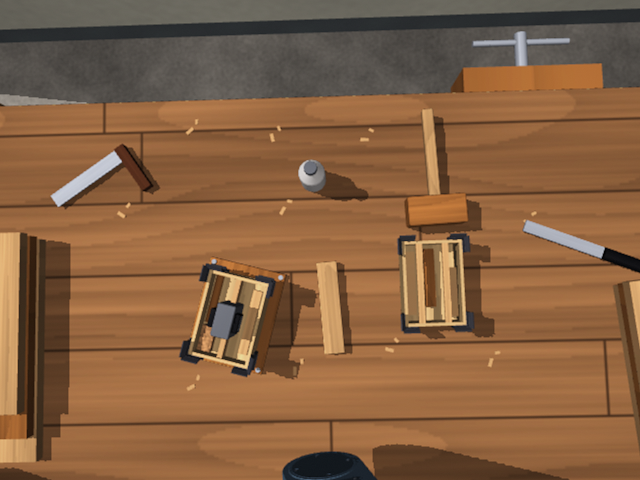

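Top view: the docked upper tray, with its grey grip, is at about (225,320). The lower tray is at (434,285), the batten at (330,308), the mallet head at (437,210) and the glue at (312,176). I'll zoom in on both trays.

```bash
cat > h.py <<'E'
import numpy as np,cv2
np.set_printoptions(precision=4,suppress=True)
def ray(f,uv,z):
    h=f["img"].shape[0]; F=h/2/np.tan(np.radians(f["fovy"]/2)); T=f["world_from_camera"]
    uv=np.atleast_2d(np.array(uv,float)); d=np.c_[(uv[:,0]-f["cx"])/F,(uv[:,1]-f["cy"])/F,np.ones(len(uv))]@T[:3,:3].T
    return T[:3,3]+d*((z-T[2,3])/d[:,2])[:,None]
def proj(f,P):
    h=f["img"].shape[0]; F=h/2/np.tan(np.radians(f["fovy"]/2)); T=f["world_from_camera"]
    c=(np.atleast_2d(P)-T[:3,3])@T[:3,:3]; return np.c_[c[:,0]/c[:,2]*F+f["cx"],c[:,1]/c[:,2]*F+f["cy"]]
def crop(img,x,y,w,h,s,name): cv2.imwrite(name,cv2.resize(img[y:y+h,x:x+w],None,fx=s,fy=s,interpolation=cv2.INTER_CUBIC))
E
python3 - <<'E'
from h import *
t=cv2.imread('pics/top0.png');s=cv2.imread('pics/scene0.png')
a=[cv2.resize(t[250:390,170:300],None,fx=3,fy=3,interpolation=2),cv2.resize(t[225:365,375:505],None,fx=3,fy=3,interpolation=2)]
cv2.imwrite('pics/c_top.png',np.hstack(a))
a=[cv2.resize(s[115:255,270:400],None,fx=3,fy=3,interpolation=2),cv2.resize(s[230:370,145:275],None,fx=3,fy=3,interpolation=2)]
cv2.imwrite('pics/c_scene.png',np.hstack(a))
E
```

```text
(no output)
```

View pics/c_top.png

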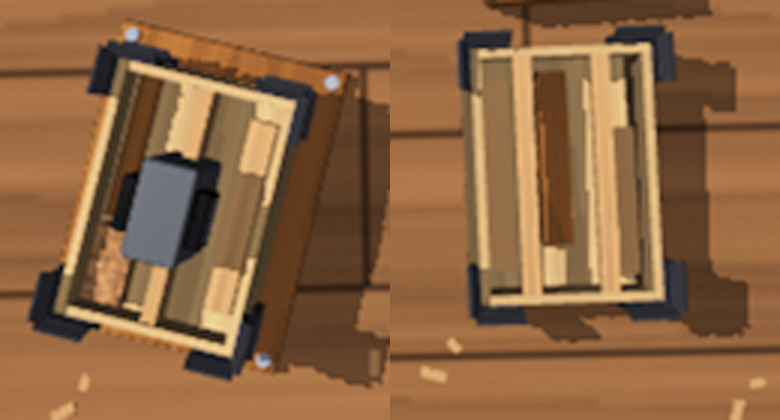

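View pics/c_scene.png

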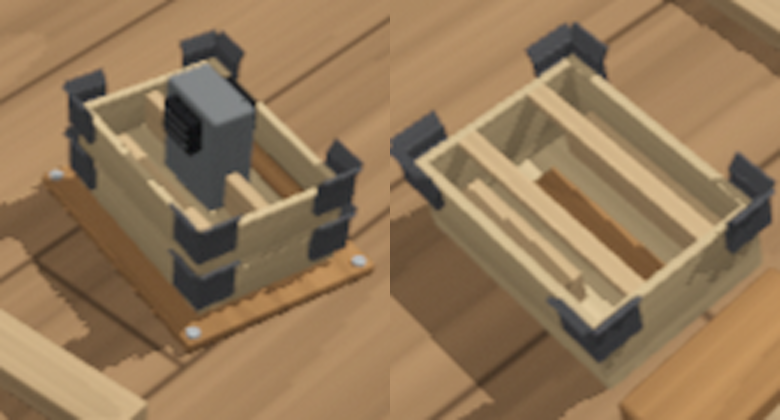

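```bash
python3 - <<'E'
from h import *
t=cv2.imread('pics/top0.png')
def g(x,y,w,h,s,n):
    im=cv2.resize(t[y:y+h,x:x+w],None,fx=s,fy=s,interpolation=cv2.INTER_CUBIC)
    for k in range(0,w,10):
        cv2.putText(im,str(x+k),(k*s,9),0,.35,(0,255,255),1); cv2.line(im,(k*s,0),(k*s,h*s),(0,255,255) ,1) if 0 else cv2.line(im,(k*s,10),(k*s,16),(0,255,255),1)
    for k in range(0,h,10):
        cv2.putText(im,str(y+k),(0,k*s+4),0,.35,(0,255,255),1); cv2.line(im,(22,k*s),(28,k*s),(0,255,255),1)
    cv2.imwrite(n,im)
g(390,228,95,110,5,'pics/lz.png'); g(172,255,125,125,4,'pics/uz.png')
E
```

```text
(no output)
```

View pics/lz.png

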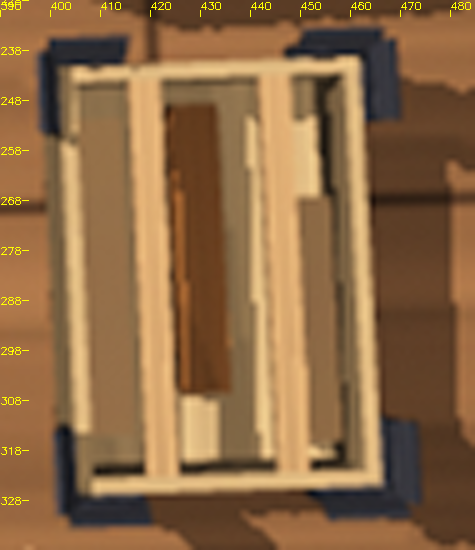

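View pics/uz.png

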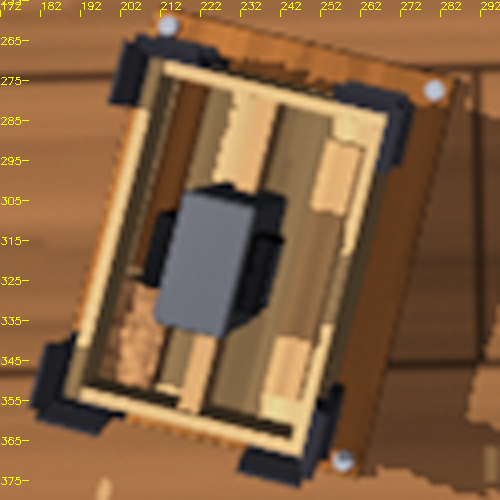

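```bash
cat > m1.py <<'E'
from h import *
from bench import manip
t=manip.grab_frame('top'); s=manip.grab_frame('scene')
def rect(c,name):
    print(name,c[:,:2].tolist()); m=c.mean(0)
    ex=(c[0]+c[1]-c[2]-c[3])/2; ey=(c[0]+c[3]-c[1]-c[2])/2   # 0 TL(+x,+y)1 TR 2 BR 3 BL
    print(' centre',m,'len',np.linalg.norm(ex),np.linalg.norm(ey),'yaw x',np.degrees(np.arctan2(ex[1],ex[0])),'from y',np.degrees(np.arctan2(-ey[0],ey[1])))
L=np.array([[62,66],[360,57],[383,485],[81,495]])/5+[390,228]
rect(ray(t,L-.0,0.062),'lower')
U=np.array([[152,60],[387,116],[302,455],[72,395]])/4+[172,255]
rect(ray(t,U,0.082),'upper')
# grip top by colour
for n,f in (('top',t),('scene',s)):
    hsv=cv2.cvtColor(f['img'],cv2.COLOR_BGR2HSV)
    b,g,r=[f['img'][...,i].astype(int) for i in range(3)]
    u,v=proj(f,[[0.45,.20,.128]])[0]; 
    m=((b-r>5)&(b>85)&(b<180)).astype(np.uint8)
    roi=np.zeros_like(m); 
    if n=='top': roi[295:345,205:245]=1
    else: roi[130:190,320:360]=1
    m*=roi
    cs,_=cv2.findContours(m,0,1); c=max(cs,key=cv2.contourArea); r_=cv2.minAreaRect(c); bx=cv2.boxPoints(r_)
    print(n,r_); 
    if n=='top': rect(ray(t,bx,.128),'grip'); q=cv2.moments(c); print(ray(t,[q['m10']/q['m00'],q['m01']/q['m00']],.128))
    print(np.array(f['img'])[315 if n=='top' else 150,224 if n=='top' else 345])
for p in ([0.42,0.2,.128],): pass
E
python3 m1.py
```

```text
lower [[0.6244559532731586, -0.14936230137404252], [0.6252075580055592, -0.26845536700904366], [0.4553182435679117, -0.2706082527691853], [0.45384333427810664, -0.1512967119531532]]
 centre [ 0.5397 -0.2099  0.062 ] len 0.17026323198416277 0.1192075015904653 yaw x 0.6877305529284679 from y 0.5350825626408862
upper [[0.5754680212414232, 0.23385644125809774], [0.5453450447559721, 0.11797166712200702], [0.3820201672412332, 0.16185411853234488], [0.4130136800438853, 0.27425532406413883]]
 centre [0.479 0.197 0.082] len 0.16825237193132997 0.11816272019531865 yaw x -14.50479689977285 from y -14.9876925881782
top ((222.26473999023438, 320.4411926269531), (17.70509910583496, 32.7423095703125), 14.03624439239502)
grip [[0.45561753159878005, 0.22331931297451155], [0.5141843518009938, 0.20797081549507504], [0.5055086029925719, 0.17575893768334266], [0.44705032971965475, 0.19121363928085278]]
 centre [0.4806 0.1996 0.128 ] len 0.033294394348230096 0.06050559803901853 yaw x 74.99242456115691 from y 75.25317617218742
[[0.4803 0.1994 0.128 ]]
[125 116 113]Traceback (most recent call last):
  File "m1.py", line 22, in <module>
    cs,_=cv2.findContours(m,0,1); c=max(cs,key=cv2.contourArea); r_=cv2.minAreaRect(c); bx=cv2.boxPoints(r_)
                                    ~~~^^^^^^^^^^^^^^^^^^^^^^^^
ValueError: max() iterable argument is empty
```

```bash
cat > m2.py <<'E'
from h import *
from bench import manip
s=manip.grab_frame('scene')
g=np.array([[165,80],[207,63],[253,100],[212,122]])/3+[270,115]
P=ray(s,g,.128);print('grip scene',P[:,:2].tolist(),P.mean(0),np.linalg.norm(P[1]-P[0]),np.linalg.norm(P[2]-P[1]))
d=P[2]-P[1]+P[3]-P[0];print(np.degrees(np.arctan2(d[1],d[0])))
img=s['img'].copy(); img=cv2.resize(img,None,fx=3,fy=3,interpolation=2)
def rc(c,yaw,z,l,w,col):
    a=np.radians(yaw);ex=np.array([np.cos(a),np.sin(a)]);ey=np.array([-ex[1],ex[0]])
    q=np.array([list(c+sx*l/2*ex+sy*w/2*ey)+[z] for sx,sy in((1,1),(1,-1),(-1,-1),(-1,1))])
    cv2.polylines(img,[np.round((proj(s,q)+.5)*3-.5).astype(int)],True,col,1)
rc(np.array([.5397,-.2099]),.6,.062,.17,.12,(0,0,255)); rc(np.array([.4803,.1995]),-14.9,.128,.064,.036,(0,0,255)); rc(np.array([.4803,.1995]),-14.9,.082,.17,.12,(0,255,0))
cv2.imwrite('pics/chk.png',np.hstack([img[345:765,810:1200],img[690:1110,435:825]]))
E
python3 m2.py
```

```text
grip scene [[0.44908377325950277, 0.1888099248075945], [0.45675702149050923, 0.2247398293399382], [0.5083784208264486, 0.21584435596068574], [0.5044295985118886, 0.1773061302118515]] [0.4797 0.2017 0.128 ] 0.03674012490612919 0.05238223282794948
-10.796991277933987
```

View pics/chk.png

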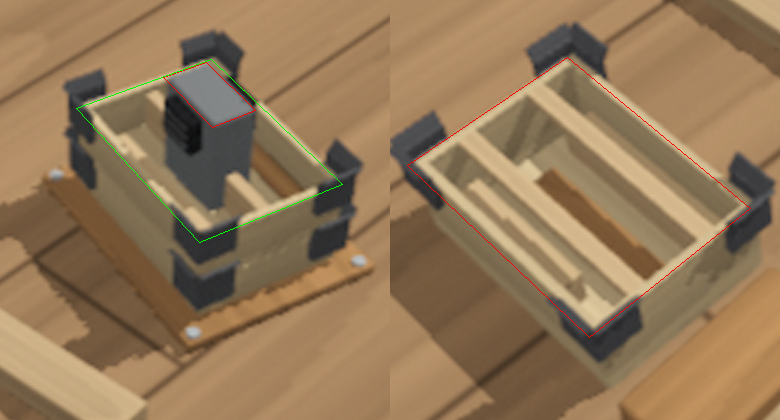

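Request:
jog_arm --pt "0 5 -6 0.05 0 0" --pt "0 10 -12 0.1 0 0" --pt "0 15 -18 0.16 0 0" --pt "0 20 -24 0.22 0 0" --pt "0 24 -28.5 0.27 0 0" --pt "0 28 -33.3 0.32 0 0" --pt "0 32 -38 0.37 0 0" --pt "0 36 -42.8 0.42 0 0" --pt "0 40 -47.5 0.46 0 0" --pt "0 44 -52.3 0.5 0 0" --gripper 8.54 --squeeze 28

```text
time: 1.5
tcp_pos: [0.4076, 0.0405, 0.2317]
eef_rot: [[0.001, 0.974, -0.228], [-0.0, -0.228, -0.974], [-1.0, 0.001, 0.0]]
force: [1.3, -0.3, 0.0]
grip_width: 1.002
```

```bash
cat > go.py <<'E'
import sys
from h import *
from bench import manip
from scipy.spatial.transform import Rotation as R
# go.py x y z zangle(deg): shift (cm) and turn in tool axes from measured pose
x,y,z,a=map(float,sys.argv[1:5]); o=manip.get_obs(); E=o['eef_rot']; a=np.radians(a)
Z=np.array([np.cos(a),np.sin(a),0]);X=np.array([0,0,-1.]);T=np.c_[X,np.cross(Z,X),Z]
print('t',o['time'],'tcp',o['tcp_pos'],'j',o['joint_positions'],'F',o['force'],'g',o['grip_width'],'zang',np.degrees(np.arctan2(E[1,2],E[0,2])))
print('shift cm',E.T@(np.array([x,y,z])-o['tcp_pos'])*100,'turn',R.from_matrix(E.T@T).as_rotvec())
E
python3 go.py 0.4803 0.1997 0.2 -105
```

```text
t 1.5 tcp [0.4076 0.0405 0.2317] j [-10.0023  -0.1261 105.3937  -0.0153  74.651   93.1966] F [ 1.3063 -0.2541  0.0179] g 1.0015475216259924 zang -103.19491465561129
shift cm [  3.1692   3.4424 -17.157 ] turn [ 0.0315  0.0002 -0.0014]
```

Request:
jog_arm --pt "1.5 1.2 -5.8 0.03 0 0" --pt "3 2.35 -11.6 0.03 0 0" --pt "3 2.35 -11.6 0.03 0 0" --pt "3 2.35 -11.6 0.03 0 0" --pt "3 2.35 -11.6 0.03 0 0" --pt "3 2.35 -11.6 0.03 0 0"

```text
time: 2.25
tcp_pos: [0.4563, 0.1449, 0.2019]
eef_rot: [[0.001, 0.966, -0.258], [-0.0, -0.258, -0.966], [-1.0, 0.001, -0.0]]
force: [0.2, -0.1, -0.6]
grip_width: 0.999
```

```bash
python3 go.py 0.4803 0.1997 0.085 -105; python3 - <<'E'
from h import *
from bench import manip
t=manip.grab_frame('top');s=manip.grab_frame('scene')
cv2.imwrite('pics/a.png',np.hstack([cv2.resize(t['img'][240:390,160:300],None,fx=2.8,fy=2.8),cv2.resize(s['img'][90:240,270:410],None,fx=2.8,fy=2.8)]))
E
```

```text
t 2.25 tcp [0.4563 0.1449 0.2019] j [  4.2449   8.7609  99.968   -0.0077  71.2094 109.2182] F [ 0.18   -0.1382 -0.6295] g 0.9989440628910804 zang -104.97075421518397
shift cm [11.6924  0.8894 -5.9079] turn [ 0.0005 -0.0002 -0.0011]
```

View pics/a.png

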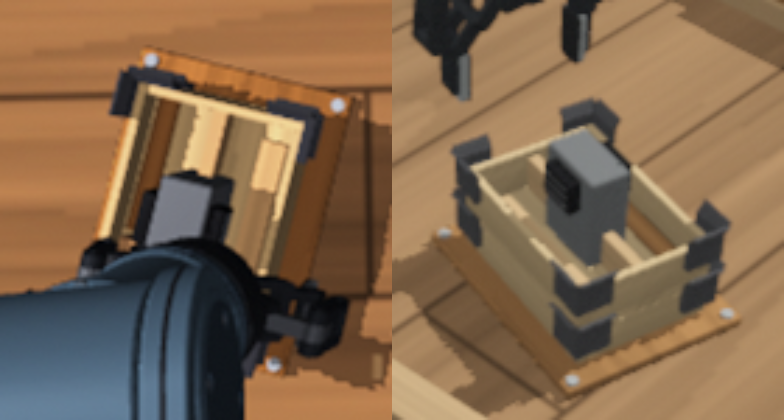

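The tool is still 6 cm short and the tray is untouched. I'll move over the grip before descending.

Request:
jog_arm --pt "0 0.45 -3 0 0 0" --pt "0.5 0.9 -5.9 0 0 0" --pt "2 0.9 -5.9 0 0 0" --pt "2 0.9 -5.9 0 0 0" --pt "2 0.9 -5.9 0 0 0"

```text
time: 2.98
tcp_pos: [0.4797, 0.2, 0.1813]
eef_rot: [[-0.001, 0.966, -0.257], [-0.0, -0.257, -0.966], [-1.0, -0.0, 0.0]]
force: [-0.2, 0.4, -0.1]
grip_width: 1.008
```

```bash
python3 go.py 0.4803 0.1997 0.085 -105; python3 - <<'E'
from h import *
from bench import manip
s=manip.grab_frame('scene')
cv2.imwrite('pics/b.png',cv2.resize(s['img'][70:240,260:430],None,fx=3.4,fy=3.4))
E
```

```text
t 2.975 tcp [0.4797 0.2    0.1813] j [ 10.3315  14.0423  96.3172  -0.0146  69.676  115.2389] F [-0.2125  0.4165 -0.1464] g 1.0076255278175767 zang -104.90230488858934
shift cm [9.6316 0.0693 0.0082] turn [0.0017 0.0005 0.0005]
```

View pics/b.png

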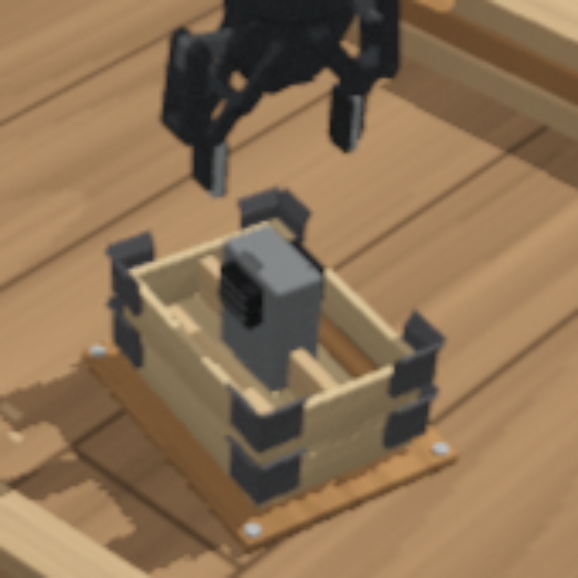

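The fingers straddle the grip along the tray's y, as intended. Descending.

Request:
jog_arm --pt "3 0 0 0 0 0" --pt "5.5 0 0 0 0 0" --pt "7.5 0 0 0 0 0" --pt "9 0 0 0 0 0" --pt "9.7 0 0 0 0 0" --pt "9.7 0 0 0 0 0" --pt "9.7 0 0 0 0 0"

```text
time: 3.9
tcp_pos: [0.4806, 0.2009, 0.085]
eef_rot: [[0.001, 0.967, -0.256], [0.0, -0.256, -0.967], [-1.0, 0.001, -0.001]]
force: [-0.6, 0.6, 0.8]
grip_width: 0.999
```

```bash
python3 go.py 0.4803 0.1997 0.084 -105; python3 - <<'E'
from h import *
from bench import manip
s=manip.grab_frame('scene')
cv2.imwrite('pics/c.png',cv2.resize(s['img'][90:240,270:420],None,fx=4,fy=4,interpolation=2))
E
```

```text
t 3.9 tcp [0.4806 0.2009 0.085 ] j [ 10.4058  20.2786 102.9481  -0.0012  56.6927 115.2552] F [-0.5559  0.6396  0.8457] g 0.9994606088418256 zang -104.84864349092092
shift cm [0.1045 0.0005 0.1247] turn [ 0.0026 -0.0006 -0.0013]
```

View pics/c.png

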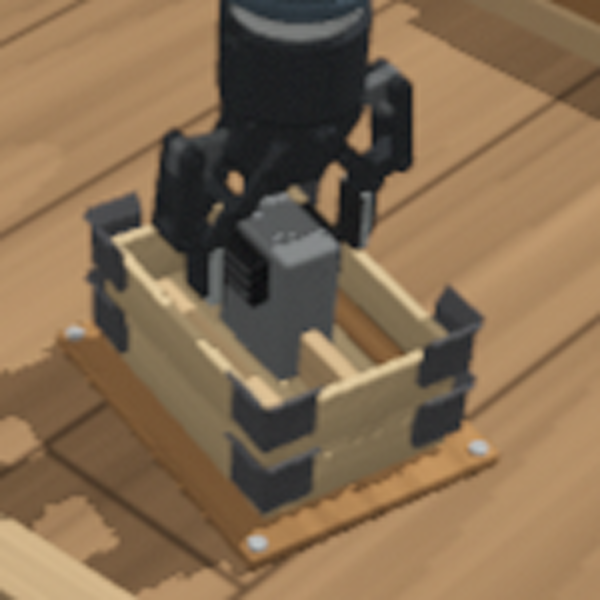

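The pads flank the housing. Closing on the buttons.

Request:
jog_arm --pt "0 0 0 0 0 0" --pt "0 0 0 0 0 0" --pt "0 0 0 0 0 0" --pt "0 0 0 0 0 0" --pt "0 0 0 0 0 0" --pt "0 0 0 0 0 0" --pt "0 0 0 0 0 0" --pt "0 0 0 0 0 0" --gripper 0 --squeeze 28

```text
time: 4.95
tcp_pos: [0.4807, 0.2011, 0.0855]
eef_rot: [[0.002, 0.967, -0.257], [0.001, -0.257, -0.967], [-1.0, 0.002, -0.001]]
force: [-2.1, 0.2, 8.1]
grip_width: 0.444
```

```bash
python3 go.py 0.4803 0.1997 0.084 -105; python3 - <<'E'
from h import *
from bench import manip
s=manip.grab_frame('scene')
cv2.imwrite('pics/d.png',cv2.resize(s['img'][90:240,270:420],None,fx=4,fy=4,interpolation=2))
E
```

```text
t 4.95 tcp [0.4807 0.2011 0.0855] j [ 10.4142  20.239  102.9331   0.0193  56.7194 115.2744] F [-2.1268  0.17    8.107 ] g 0.44393094508479264 zang -104.87065165901348
shift cm [0.1481 0.001  0.1445] turn [ 0.0023 -0.0011 -0.0016]
```

View pics/d.png

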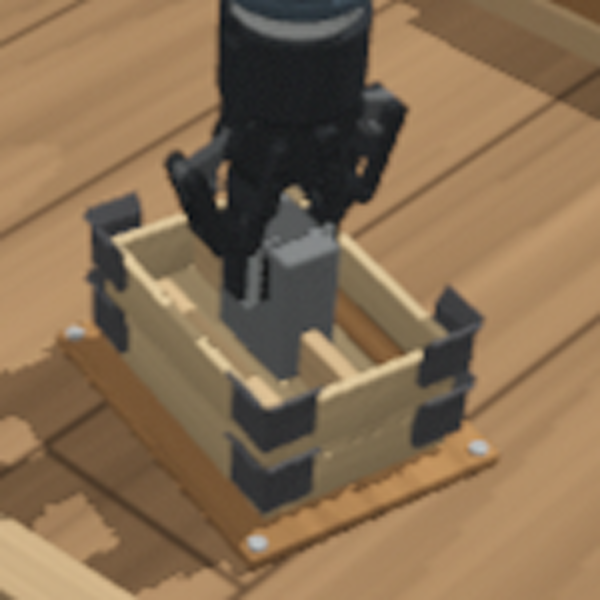

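The opening is about 38 mm, so both buttons are in. Lifting straight up.

Request:
jog_arm --pt "-0.3 0 0 0 0 0" --pt "-0.8 0 0 0 0 0" --pt "-1.5 0 0 0 0 0" --pt "-2.5 0 0 0 0 0" --pt "-4 0 0 0 0 0" --pt "-6 0 0 0 0 0" --pt "-8 0 0 0 0 0" --pt "-9.5 0 0 0 0 0" --pt "-10 0 0 0 0 0" --pt "-10 0 0 0 0 0"

```text
time: 6.25
tcp_pos: [0.48, 0.2008, 0.1845]
eef_rot: [[0.0, 0.967, -0.256], [0.0, -0.256, -0.967], [-1.0, 0.0, -0.0]]
force: [-0.5, 0.4, -5.9]
grip_width: 0.44
```

```bash
python3 go.py 0.5397 -0.2099 0.19 -89.4; python3 - <<'E'
from h import *
from bench import manip
s=manip.grab_frame('scene');t=manip.grab_frame('top')
cv2.imwrite('pics/e.png',np.hstack([cv2.resize(s['img'][70:240,260:400],None,fx=2.8,fy=2.8,interpolation=2),cv2.resize(t['img'][240:410,160:300],None,fx=2.8,fy=2.8,interpolation=2)]))
E
```

```text
t 6.25 tcp [0.48   0.2008 0.1845] j [ 10.407   13.9034  96.028    0.0019  70.0498 115.2589] F [-0.5104  0.4476 -5.9187] g 0.4400578129633833 zang -104.8525856863219
shift cm [-0.5556 16.2977 38.17  ] turn [-0.2697 -0.0001 -0.0003]
```

View pics/e.png

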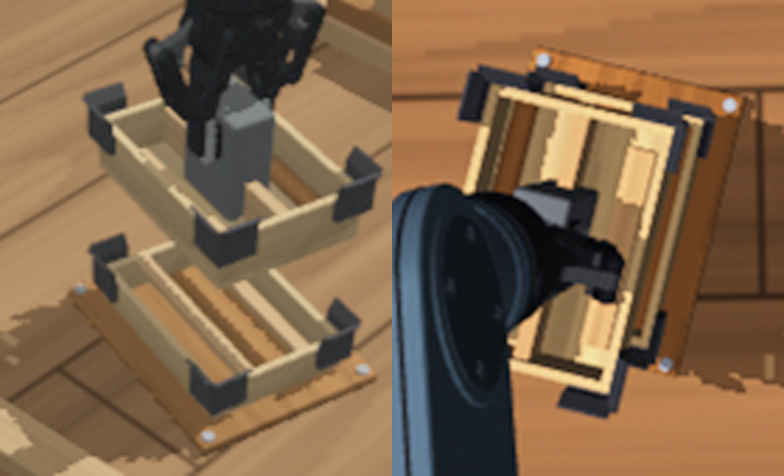

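The tray is off the dock and hangs level, at about 0.6 kg. Carrying it over to the lower tray.

Request:
jog_arm --pt "-0.2 0.6 1.5 -0.02 0 0" --pt "-0.5 2 4.8 -0.05 0 0" --pt "-0.6 3.8 8.8 -0.08 0 0" --pt "-0.6 5.6 13 -0.11 0 0" --pt "-0.6 7.4 17.3 -0.14 0 0" --pt "-0.6 9.2 21.5 -0.17 0 0" --pt "-0.6 11 25.8 -0.2 0 0" --pt "-0.6 12.8 30 -0.23 0 0" --pt "-0.6 14.2 33.4 -0.25 0 0" --pt "-0.6 15.4 36 -0.27 0 0"

```text
time: 7.6
tcp_pos: [0.5362, -0.1882, 0.1891]
eef_rot: [[-0.002, 1.0, 0.01], [0.001, 0.01, -1.0], [-1.0, -0.002, -0.001]]
force: [0.7, -0.2, -4.3]
grip_width: 0.442
```

Request:
jog_arm --pt "0 0.2 0.7 0 0 0" --pt "0 0.2 0.7 0 0 0" --pt "0 0.2 0.7 0 0 0"

```text
time: 7.98
tcp_pos: [0.5384, -0.1923, 0.19]
eef_rot: [[-0.001, 1.0, 0.012], [0.001, 0.012, -1.0], [-1.0, -0.001, -0.001]]
force: [-0.1, -0.5, -4.5]
grip_width: 0.437
```

```bash
python3 go.py 0.5397 -0.2099 0.19 -89.4; python3 - <<'E'
from h import *
from bench import manip
s=manip.grab_frame('scene');t=manip.grab_frame('top')
cv2.imwrite('pics/f_t.png',t['img']);cv2.imwrite('pics/f_s.png',s['img'])
cv2.imwrite('pics/f.png',np.hstack([cv2.resize(s['img'][170:380,100:300],None,fx=2,fy=2,interpolation=2),cv2.resize(t['img'][180:390,340:540],None,fx=2,fy=2,interpolation=2)]))
E
```

```text
t 7.975 tcp [ 0.5384 -0.1923  0.19  ] j [-30.8466  18.7989  88.3992   0.0254  72.8792  58.482 ] F [-0.0793 -0.5159 -4.5326] g 0.4371163389252312 zang -89.33611350113269
shift cm [-0.0064  0.1145  1.7631] turn [ 0.0011 -0.0011  0.0009]
```

View pics/f.png

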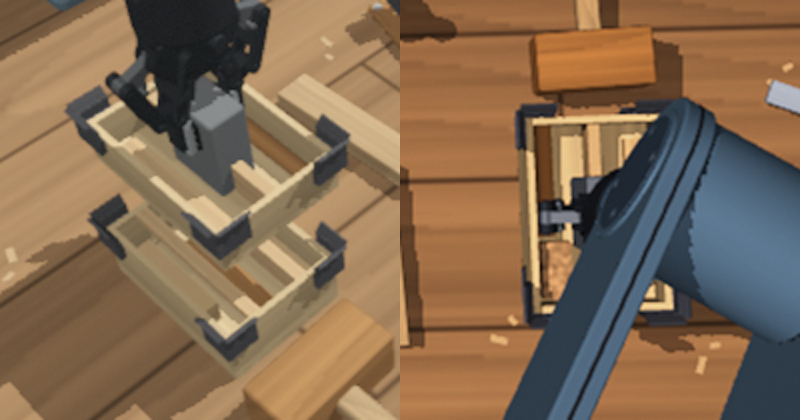

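Request:
jog_arm --pt "0 0.1 0.8 0 0 0" --pt "0.5 0.1 1.75 0 0 0" --pt "2 0.1 1.75 0 0 0" --pt "3.5 0.1 1.75 0 0 0" --pt "4.5 0.1 1.75 0 0 0" --pt "4.5 0.1 1.75 0 0 0" --pt "4.5 0.1 1.75 0 0 0"

```text
time: 8.95
tcp_pos: [0.5402, -0.2111, 0.1456]
eef_rot: [[0.0, 1.0, 0.011], [-0.0, 0.011, -1.0], [-1.0, 0.0, 0.0]]
force: [0.0, 0.3, -4.7]
grip_width: 0.442
```

```bash
python3 go.py 0.5397 -0.2099 0.1075 -89.4; python3 - <<'E'
from h import *
from bench import manip
s=manip.grab_frame('scene');t=manip.grab_frame('top')
cv2.imwrite('pics/g_t.png',t['img']);cv2.imwrite('pics/g_s.png',s['img'])
cv2.imwrite('pics/g.png',cv2.resize(s['img'][200:370,120:300],None,fx=4.4,fy=3.5*4.4/3.5*.8,interpolation=2) if 0 else cv2.resize(s['img'][205:355,125:285],None,fx=4,fy=4,interpolation=2))
cv2.imwrite('pics/g2.png',cv2.resize(t['img'][220:340,390:490],None,fx=5,fy=5,interpolation=2))
E
```

```text
t 8.95 tcp [ 0.5402 -0.2111  0.1456] j [-32.3637  21.7896  90.6395   0.0019  67.539   57.0062] F [ 0.0212  0.3094 -4.6757] g 0.44241681445472264 zang -89.37072881854355
shift cm [ 3.8075 -0.0472 -0.1248] turn [ 0.0005  0.0003 -0.0005]
```

View pics/g.png

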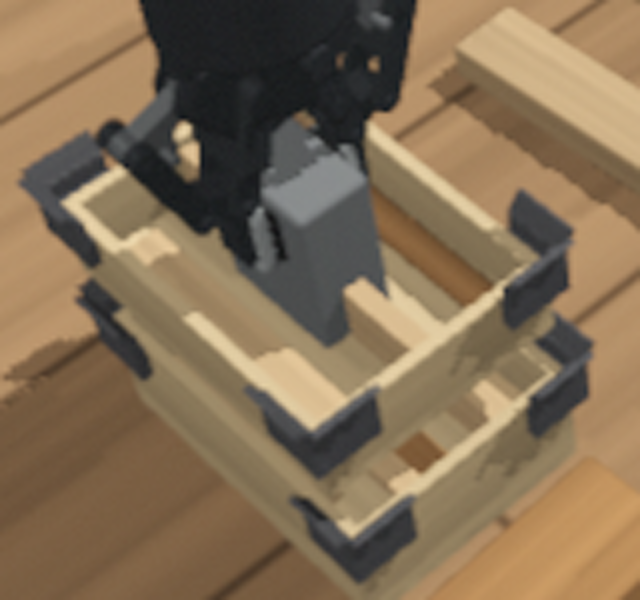

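View pics/g2.png

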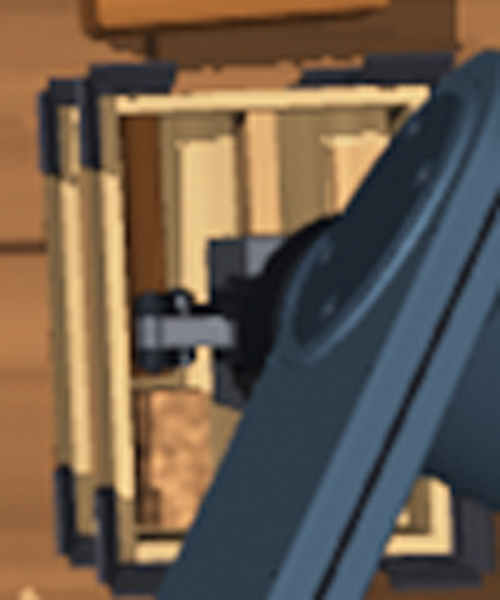

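```bash
python3 - <<'E'
from h import *
from bench import manip
t=manip.grab_frame('top');s=manip.grab_frame('scene')
T=lambda p:np.array(p)/5+[390,220]
S=lambda p:np.array(p)/4+[125,205]
def c(f,C,u,l,n):
    for a,b in zip(u,l): print(n,'upper-lower mm',((ray(f,C(a),.160)-ray(f,C(b),.080))*1000)[0,:2],ray(f,C(b),.080)[0])
c(t,T,[[92,66],[103,592]],[[42,83],[60,558]],'top')
c(s,S,[[572,235],[380,395],[250,390],[515,190]],[[592,348],[414,495],[293,500],[545,318]],'scene')
E
```

```text
top upper-lower mm [ 0.4154 -8.4205] [ 0.6327 -0.1394  0.08  ]
top upper-lower mm [-2.4819 -5.0001] [ 0.4472 -0.1405  0.08  ]
scene upper-lower mm [-0.8136 -5.0881] [ 0.6336 -0.1371  0.08  ]
scene upper-lower mm [ 2.7018 -7.3759] [ 0.6365 -0.2387  0.08  ]
scene upper-lower mm [-0.7703 -4.2979] [ 0.6032 -0.2746  0.08  ]
scene upper-lower mm [-8.5611 -1.9312] [ 0.607  -0.1403  0.08  ]
```

Both views suggest the upper tray is about 5 mm too far in -y. I'll check that more carefully with the rim edges at larger zoom.

```bash
cat > z.py <<'E'
from h import *
import sys
def g(src,x,y,w,h,s,n):
    t=cv2.imread(src)
    im=cv2.resize(t[y:y+h,x:x+w],None,fx=s,fy=s,interpolation=cv2.INTER_NEAREST)
    for k in range(0,w,10):
        cv2.putText(im,str(x+k),(k*s,9),0,.35,(0,255,255),1); cv2.line(im,(k*s,10),(k*s,16),(0,255,255),1)
    for k in range(0,h,10):
        cv2.putText(im,str(y+k),(0,k*s+4),0,.35,(0,255,255),1); cv2.line(im,(22,k*s),(28,k*s),(0,255,255),1)
    cv2.imwrite(n,im)
g(sys.argv[1],*map(int,sys.argv[2:7]),sys.argv[7])
E
python3 z.py pics/g_t.png 390 225 70 60 10 pics/z1.png; python3 z.py pics/g_t.png 390 285 60 60 10 pics/z2.png;python3 z.py pics/g_s.png 180 285 90 75 8 pics/z3.png; python3 z.py pics/g_s.png 125 230 80 75 8 pics/z4.png
```

```text
(no output)
```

View pics/z1.png

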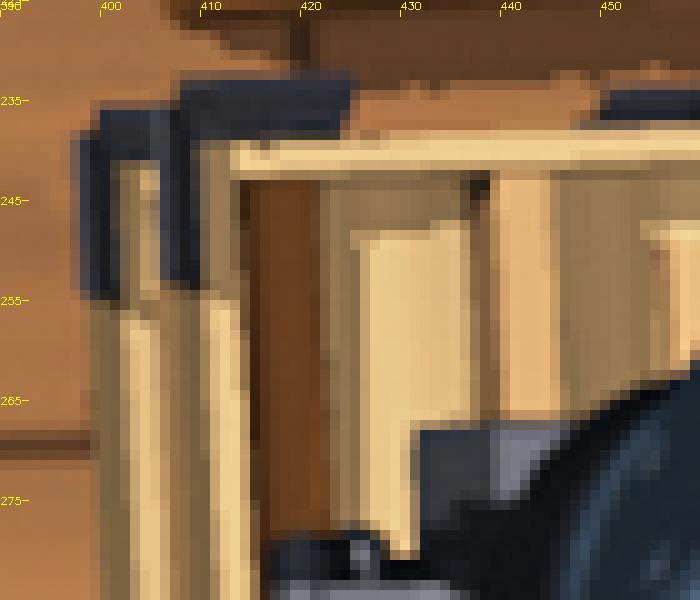

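View pics/z2.png

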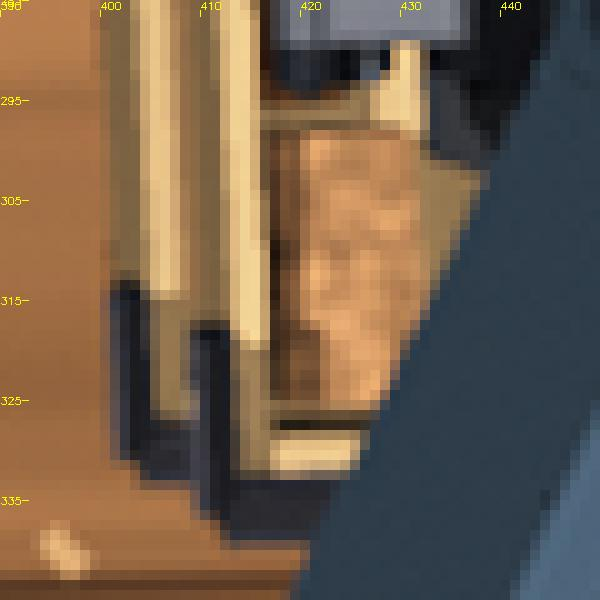

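View pics/z3.png

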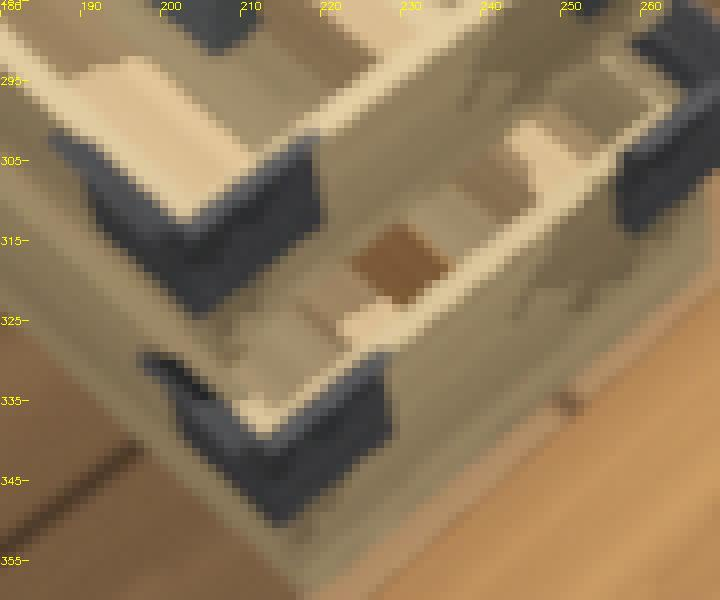

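View pics/z4.png

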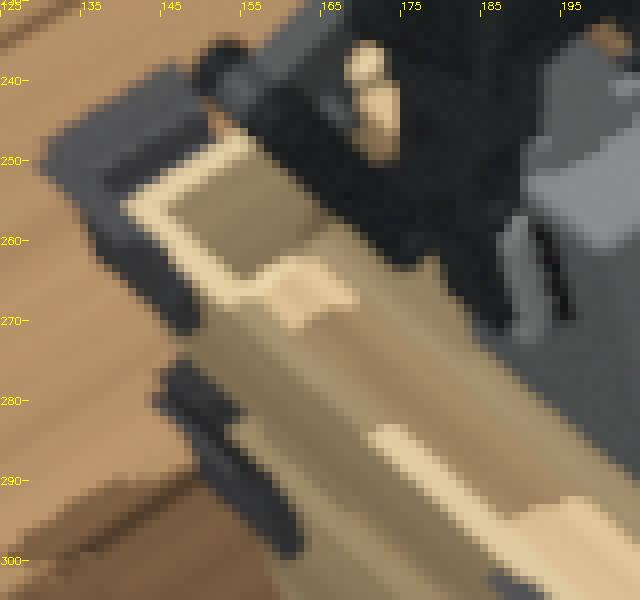

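```bash
cat > m3.py <<'E'
from h import *
from bench import manip
t=manip.grab_frame('top');s=manip.grab_frame('scene')
def c(f,u,l,zl,n,dz=.080):
    a=ray(f,u,zl+dz)[0];b=ray(f,l,zl)[0];print(n,'upper-lower mm',(a-b)[:2]*1000,'lower',b[:2],'upper',a[:2])
c(t,[411.5,287],[403.3,287],.062,'top left rim (y)')
c(t,[406,250],[397.5,250],.08,'top left flare (y)')
c(t,[411,337],[404,330],.062,'top BL')
c(t,[416,231.7],[404,234.8],.08,'top TL upper edge (x)')
c(t,[414,339.2],[405,333],.08,'top BL low edge (x)')
c(s,[204,324],[214,350.5],.05,'sc vertex')
c(s,[186,302],[197,329.5],.075,'sc l end')
c(s,[218.7,301.5],[228.2,328.5],.075,'sc r end')
c(s,[319/8+180,322/8+245],[391/8+180,436/8+245],.05,'sc r low') if 0 else None
c(s,[220,312.5],[228.5,339],.055,'sc r low end')
c(s,[149,270.5],[162,298.5],.055,'sc left angle low tip')
E
python3 m3.py
```

```text
top left rim (y) upper-lower mm [ 2.4527 -4.6343] lower [ 0.5329 -0.1482] upper [ 0.5354 -0.1528]
top left flare (y) upper-lower mm [-3.5228 -5.695 ] lower [ 0.6063 -0.1368] upper [ 0.6028 -0.1425]
top BL upper-lower mm [-3.2811 -2.0533] lower [ 0.448  -0.1468] upper [ 0.4448 -0.1488]
top TL upper edge (x) upper-lower mm [ -0.4861 -11.1019] lower [ 0.636  -0.1506] upper [ 0.6355 -0.1617]
top BL low edge (x) upper-lower mm [-1.2005 -5.2682] lower [ 0.4444 -0.1462] upper [ 0.4432 -0.1515]
sc vertex upper-lower mm [-2.6942 -3.9158] lower [ 0.6347 -0.2723] upper [ 0.632  -0.2762]
sc l end upper-lower mm [-1.3079 -4.3458] lower [ 0.5979 -0.274 ] upper [ 0.5966 -0.2783]
sc r end upper-lower mm [-1.5884 -5.9149] lower [ 0.6329 -0.2371] upper [ 0.6313 -0.243 ]
sc r low end upper-lower mm [-1.5563 -4.2422] lower [ 0.6375 -0.2432] upper [ 0.636  -0.2474]
sc left angle low tip upper-lower mm [-2.3528 -4.2941] lower [ 0.4901 -0.2718] upper [ 0.4877 -0.2761]
```

Both views agree: the upper tray sits about -1.4 mm in x and -4.5 mm in y. I'll correct that, come down to just above the angles and look again.

Request:
jog_arm --pt "0 0.13 -0.43 0 0 0" --pt "0.7 0.13 -0.43 0 0 0" --pt "1.5 0.13 -0.43 0 0 0" --pt "1.5 0.13 -0.43 0 0 0" --pt "1.5 0.13 -0.43 0 0 0"

```text
time: 9.88
tcp_pos: [0.5411, -0.2068, 0.1301]
eef_rot: [[-0.0, 1.0, 0.011], [0.0, 0.011, -1.0], [-1.0, -0.0, -0.0]]
force: [-0.2, 0.1, -5.4]
grip_width: 0.44
```

```bash
python3 go.py 0.5416 -0.2068 0.1075 -89.4; python3 - <<'E'
from h import *
from bench import manip
s=manip.grab_frame('scene');t=manip.grab_frame('top')
cv2.imwrite('pics/h_t.png',t['img']);cv2.imwrite('pics/h_s.png',s['img'])
E
python3 z.py pics/h_t.png 390 225 70 60 10 pics/z1.png; python3 z.py pics/h_t.png 390 285 60 60 10 pics/z2.png;python3 z.py pics/h_s.png 180 285 90 75 8 pics/z3.png; python3 z.py pics/h_s.png 125 230 80 75 8 pics/z4.png
```

```text
t 9.875 tcp [ 0.5411 -0.2068  0.1301] j [-31.9442  22.6306  91.7484   0.0005  65.6397  57.4391] F [-0.1745  0.0595 -5.4074] g 0.4401453100755557 zang -89.38356830945791
shift cm [ 2.2622  0.0495 -0.0005] turn [ 0.0003 -0.0002  0.0003]
```

View pics/z1.png

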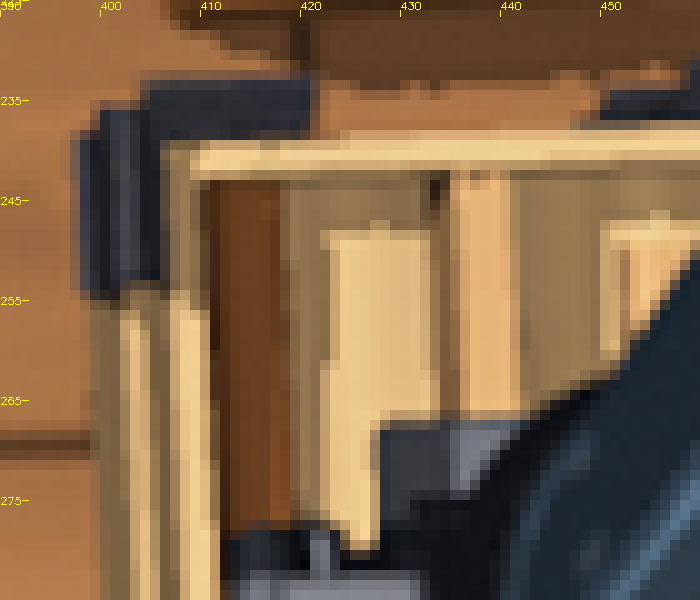

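View pics/z2.png

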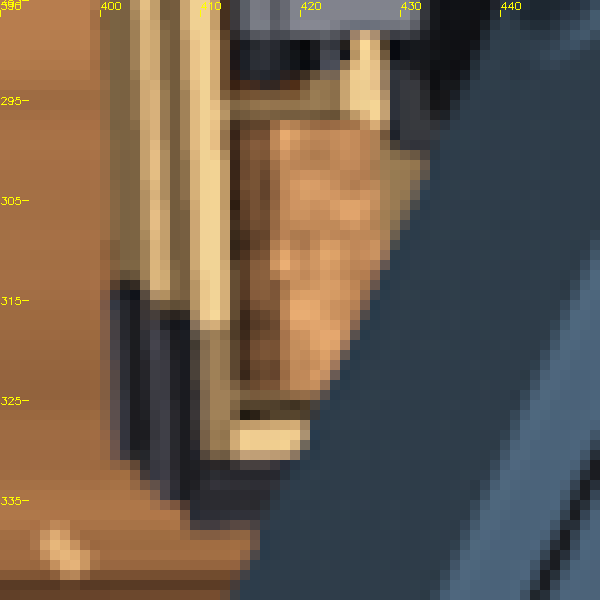

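View pics/z3.png

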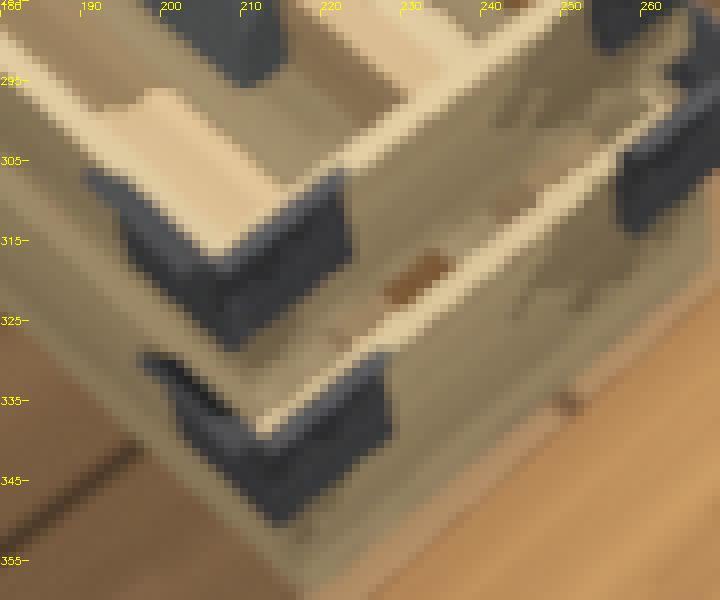

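View pics/z4.png

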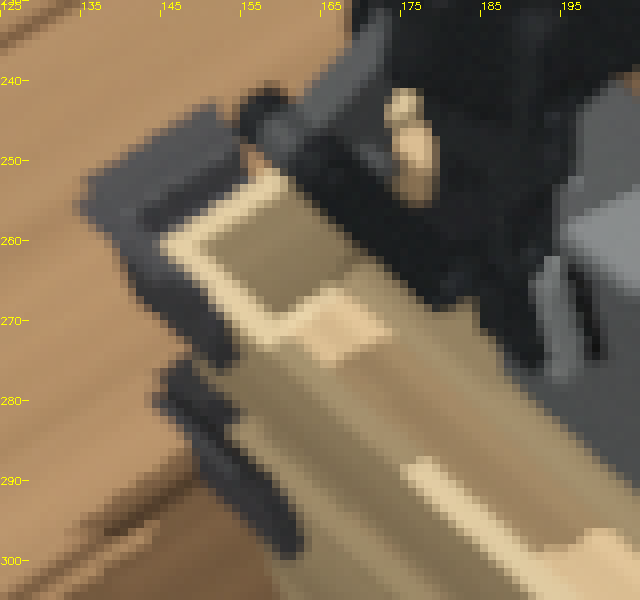

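```bash
python3 - <<'E'
exec(open('m3.py').read().split("c(t,[411")[0])
D=.0646
c(t,[407.6,287],[403.3,287],.062,'top left rim (y)',D)
c(t,[410,337.8],[405,333],.08,'top BL low edge (x)',D)
c(t,[412,232.5],[404,234.8],.08,'top TL upper edge (x)',D)
c(s,[208.5,328.5],[214,350.5],.05,'sc vertex',D)
c(s,[190,306.3],[197,329.5],.075,'sc l end',D)
c(s,[222,306],[228.2,328.5],.075,'sc r end',D)
c(s,[223.5,317.5],[228.5,339],.055,'sc r low end',D)
c(s,[153.8,275.3],[162,298.5],.055,'sc left low tip',D)
E
```

```text
top left rim (y) upper-lower mm [2.0716 0.3688] lower [ 0.5329 -0.1482] upper [ 0.535  -0.1478]
top BL low edge (x) upper-lower mm [-0.6743 -0.3812] lower [ 0.4444 -0.1462] upper [ 0.4437 -0.1466]
top TL upper edge (x) upper-lower mm [-0.6216 -6.1526] lower [ 0.636  -0.1506] upper [ 0.6354 -0.1567]
sc vertex upper-lower mm [-0.7664  0.5285] lower [ 0.6347 -0.2723] upper [ 0.6339 -0.2717]
sc l end upper-lower mm [-1.1289 -0.1185] lower [ 0.5979 -0.274 ] upper [ 0.5968 -0.2741]
sc r end upper-lower mm [-1.2778 -2.0891] lower [ 0.6329 -0.2371] upper [ 0.6316 -0.2392]
sc r low end upper-lower mm [ 0.1216 -1.0083] lower [ 0.6375 -0.2432] upper [ 0.6377 -0.2442]
sc left low tip upper-lower mm [-0.9476  0.1357] lower [ 0.4901 -0.2718] upper [ 0.4892 -0.2716]
```

It's aligned to under 1 mm now. Nudging +0.7 mm in x, then lowering slowly.

Request:
jog_arm --pt "0.2 0.07 -0.02 0 0 0" --pt "0.5 0.07 -0.02 0 0 0" --pt "0.8 0.07 -0.02 0 0 0" --pt "1.1 0.07 -0.02 0 0 0" --pt "1.4 0.07 -0.02 0 0 0" --pt "1.6 0.07 -0.02 0 0 0" --pt "1.8 0.07 -0.02 0 0 0" --pt "1.8 0.07 -0.02 0 0 0"

```text
time: 11.08
tcp_pos: [0.5417, -0.2065, 0.1122]
eef_rot: [[-0.0, 1.0, 0.011], [0.0, 0.011, -1.0], [-1.0, -0.0, -0.0]]
force: [0.0, 0.4, -4.6]
grip_width: 0.444
```

```bash
python3 go.py 0.5416 -0.2066 0.107 -89.4
```

```text
t 11.075 tcp [ 0.5417 -0.2065  0.1122] j [-31.8856  23.7574  92.8319   0.0024  63.4292  57.4989] F [ 0.0137  0.3591 -4.5526] g 0.44379300532647975 zang -89.38556264958618
shift cm [ 0.5152 -0.0148  0.0086] turn [ 0.0003 -0.0002  0.0003]
```

No contact so far, even though the tray is already inside the angles. Continuing to the seat.

Request:
jog_arm --pt "0.2 0 0 0 0 0" --pt "0.35 0 0 0 0 0" --pt "0.45 0 0 0 0 0" --pt "0.55 0 0 0 0 0" --pt "0.55 0 0 0 0 0" --pt "0.55 0 0 0 0 0"

```text
time: 11.82
tcp_pos: [0.5418, -0.2066, 0.1076]
eef_rot: [[0.0, 1.0, 0.011], [-0.0, 0.011, -1.0], [-1.0, 0.0, 0.0]]
force: [-3.7, 2.5, 6.4]
grip_width: 0.436
```

```bash
python3 go.py 0.5416 -0.2066 0.107 -89.4;  python3 - <<'E'
from h import *
from bench import manip
s=manip.grab_frame('scene');t=manip.grab_frame('top')
cv2.imwrite('pics/i_t.png',t['img']);cv2.imwrite('pics/i_s.png',s['img'])
cv2.imwrite('pics/i.png',cv2.resize(s['img'][205:355,125:285],None,fx=4,fy=4,interpolation=2))
E
```

```text
t 11.825 tcp [ 0.5418 -0.2066  0.1076] j [-31.8829  24.0279  93.1384  -0.0014  62.8053  57.4935] F [-3.7173  2.5095  6.3504] g 0.435978904247332 zang -89.3757990683861
shift cm [ 0.0579 -0.0248  0.0028] turn [ 0.0004  0.0003 -0.0004]
```

View pics/i.png

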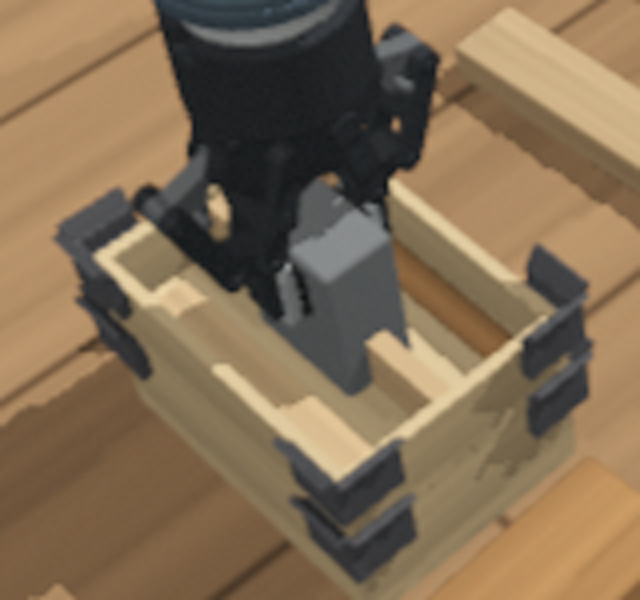

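Contact came at the expected height of 0.1076, and the tray sits inside the angles. I'll press a little to seat it fully all round.

Request:
jog_arm --pt "0.1 0 0 0 0 0" --pt "0.15 0 0 0 0 0" --pt "0.15 0 0 0 0 0" --pt "0.15 0 0 0 0 0"

```text
time: 12.42
tcp_pos: [0.5419, -0.2066, 0.1075]
eef_rot: [[0.001, 1.0, 0.011], [-0.001, 0.011, -1.0], [-1.0, 0.001, 0.001]]
force: [-7.5, 3.4, 14.7]
grip_width: 0.439
```

```bash
python3 go.py 0.5416 -0.2066 0.107 -89.4;  python3 - <<'E'
from h import *
from bench import manip
s=manip.grab_frame('scene');t=manip.grab_frame('top')
cv2.imwrite('pics/j_t.png',t['img']);cv2.imwrite('pics/j_s.png',s['img'])
cv2.imwrite('pics/j.png',np.hstack([cv2.resize(s['img'][235:355,135:285],None,fx=2.6,fy=3,interpolation=2),cv2.resize(t['img'][225:345,385:485],None,fx=3,fy=3,interpolation=2)]))
E
python3 z.py pics/j_s.png 180 285 90 75 8 pics/z3.png
```

```text
t 12.425 tcp [ 0.5419 -0.2066  0.1075] j [-31.88    24.0114  93.176   -0.0091  62.7365  57.4968] F [-7.4563  3.4145 14.7265] g 0.4388454538837077 zang -89.37275501455554
shift cm [ 0.0512 -0.0289 -0.0014] turn [ 0.0005  0.0008 -0.001 ]
```

View pics/j.png

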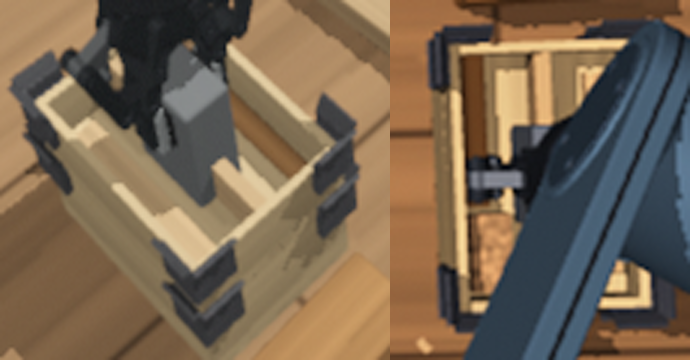

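View pics/z3.png

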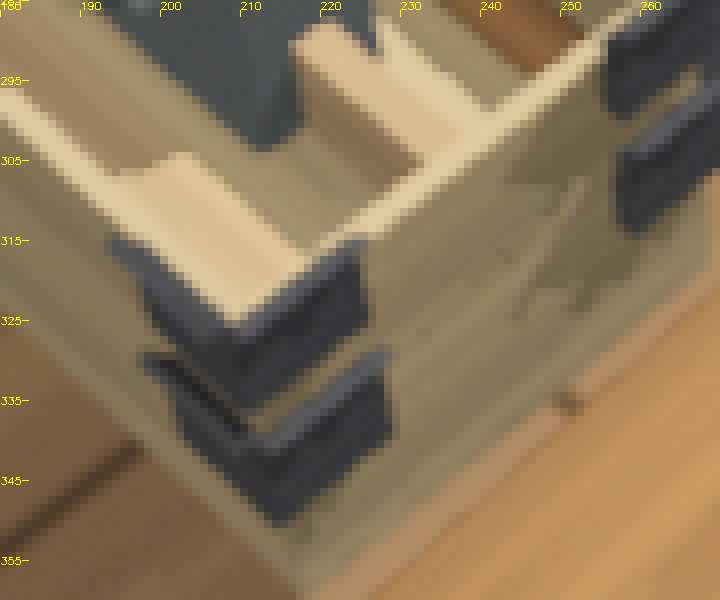

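The tray is fully seated: height didn't change under load, the seam is flush and the buttons are still pinched. Releasing now.

Request:
jog_arm --pt "-0.1 0 0 0 0 0" --pt "-0.1 0 0 0 0 0" --pt "-0.1 0 0 0 0 0" --pt "-0.1 0 0 0 0 0" --pt "-0.1 0 0 0 0 0" --pt "-0.1 0 0 0 0 0" --pt "-0.1 0 0 0 0 0" --pt "-0.1 0 0 0 0 0" --gripper 8.54

```text
time: 13.52
tcp_pos: [0.5418, -0.2066, 0.1063]
eef_rot: [[0.0, 1.0, 0.011], [-0.0, 0.011, -1.0], [-1.0, 0.0, 0.0]]
force: [-0.6, -0.4, 0.8]
grip_width: 0.998
```

```bash
python3 go.py 0.5416 -0.2066 0.2 -89.4;  python3 - <<'E'
from h import *
from bench import manip
s=manip.grab_frame('scene')
cv2.imwrite('pics/k.png',cv2.resize(s['img'][205:355,125:285],None,fx=4,fy=4,interpolation=2))
E
```

```text
t 13.525 tcp [ 0.5418 -0.2066  0.1063] j [-31.8851  24.1218  93.1921  -0.0016  62.6831  57.496 ] F [-0.6416 -0.4262  0.8106] g 0.9983760372986126 zang -89.38044958490049
shift cm [-9.3683 -0.0238  0.0011] turn [ 0.0003  0.     -0.    ]
```

View pics/k.png

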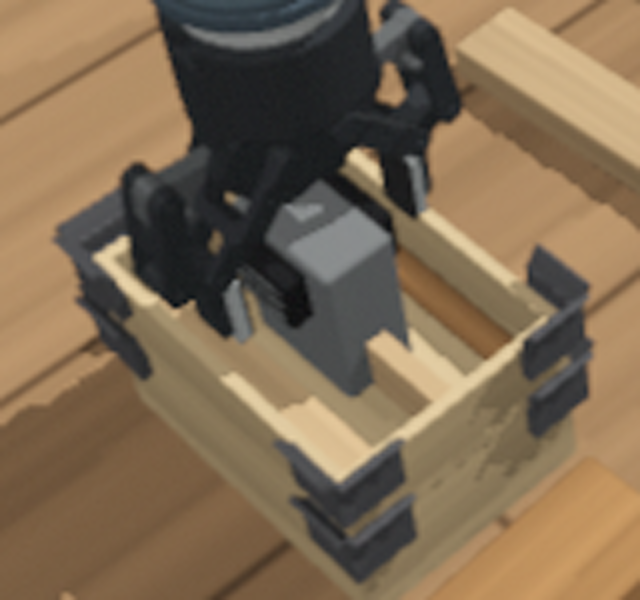

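The buttons have sprung out and the fingers are free of the grip. Retreating upward, then backing off for a clear view.

Request:
jog_arm --pt "-2 0 0 0 0 0" --pt "-5 0 0 0 0 0" --pt "-9 0 0 0 0 0" --pt "-12 0 0 0 0 0" --pt "-12 -5 0 0 0 0" --pt "-12 -10 2 0 0 0" --pt "-12 -14 4 0 0 0" --pt "-12 -16 5 0 0 0" --pt "-12 -16 5 0 0 0" --pt "-12 -16 5 0 0 0"

```text
time: 14.82
tcp_pos: [0.3829, -0.2582, 0.2265]
eef_rot: [[0.001, 1.0, 0.011], [-0.0, 0.011, -1.0], [-1.0, 0.001, 0.0]]
force: [-0.5, -1.2, 0.7]
grip_width: 1.001
```

```bash
python3 - <<'E'
from h import *
from bench import manip
s=manip.grab_frame('scene');t=manip.grab_frame('top')
cv2.imwrite('pics/l_t.png',t['img'])
cv2.imwrite('pics/l.png',np.hstack([cv2.resize(s['img'][205:355,125:285],None,fx=2.5,fy=2.5,interpolation=2),cv2.resize(t['img'][210:360,370:530],None,fx=2.5,fy=2.5,interpolation=2)]))
E
python3 z.py pics/l_t.png 390 228 95 110 5 pics/z5.png
```

```text
(no output)
```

View pics/l.png

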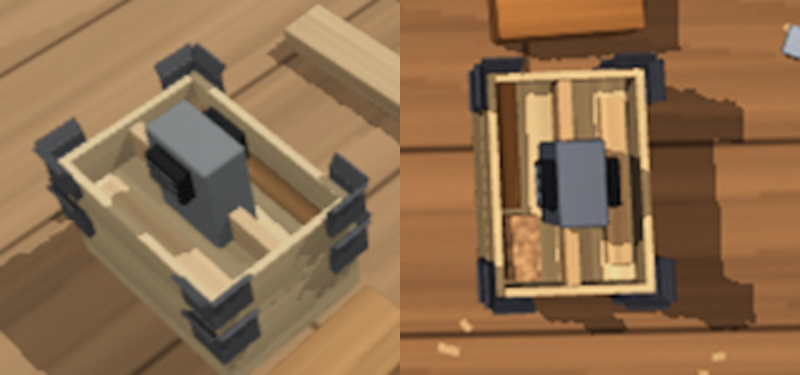

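View pics/l_t.png

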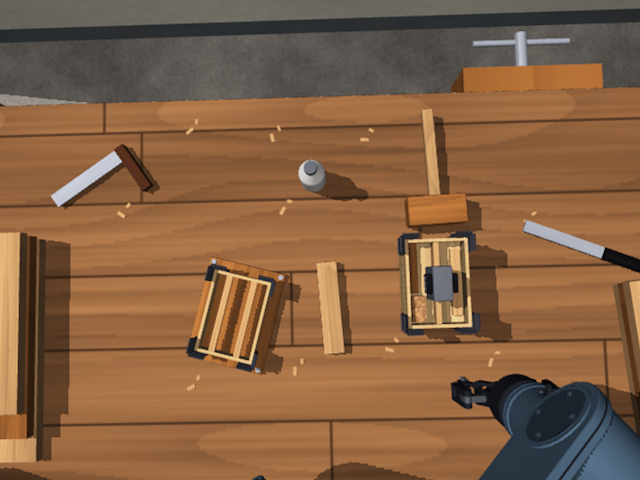

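View pics/z5.png

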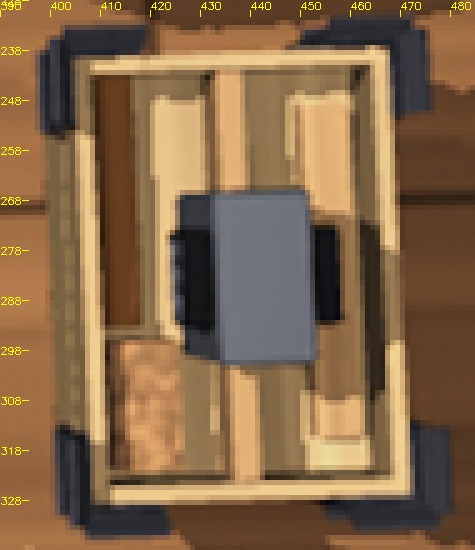

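```bash
python3 - <<'E'
from h import *
from bench import manip
t=manip.grab_frame('top')
U=np.array([[77,58],[390,45],[411,498],[97,505]])/5+[390,228]
c=ray(t,U,.104);ex=(c[0]+c[1]-c[2]-c[3])/2;print(c.mean(0),np.linalg.norm(ex),np.linalg.norm((c[0]+c[3]-c[1]-c[2])/2),np.degrees(np.arctan2(ex[1],ex[0])))
print(manip.get_obs()['force']); manip.finish_job()
E
```

```text
[ 0.5405 -0.2103  0.104 ] 0.1712117556246107 0.11928564686611118 0.45457329783477307
[-0.1856  0.7008 -0.058 ]
the job is handed in; nothing more can be done
```

The tray is off the dock and stacked on the lower tray, and I handed the job in at about 15 s of the 43 s limit; it reports no verdict. I pinched both buttons at about 38 mm opening and lifted the tray off. I then lowered it inside the four corner angles, pressed it down with the buttons still in, let go and backed the arm away.

**Last checks**
- **Position:** the stacked tray's rim centre measures (0.5405, -0.2103), against (0.5397, -0.2099) for the lower tray before the move. The offset is under 1 mm, with a turn of about 0.2°.
- **Seating:** it met resistance at the expected height and did not sink further when pressed. The seam looks flush in the scene view, the only one that shows it.
- **Release:** both buttons look sprung out in the last pictures. I could not see the catches directly.
- **Surroundings:** the glue bottle, batten, mallet and lower tray look unmoved, and the open gripper was clear of everything.

**Disagreement:** before lowering, both camera views showed the carried tray about 4.5 mm off in y from where the gripper position put it. I never found the cause. I followed the two views and moved over, and the tray then went in without contact and measured centred.

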